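# Hold the long cell in the photometer beam

## Task

First clear the light path: take the small lidded cup out of the gap of the open photometer and stand it upright on the bench top, off the photometer's base plate. Then take the cell with the clear end windows out of its white holder, gripping it by its broad frosted faces only and never touching the clear windows with the fingers, and hold it still, upright and clear of the base plate, midway between the two lenses and centred on the line between them, so that the light goes in at one end window and out at the other. Finish while holding it there: do not put it down or let go, and leave the dark steel blank and the timer where they are.

Things in the scene. Friction and masses are not known exactly. Their poses are not given: they have to be found in the camera images.
- photometer: Open photometer, fixed. Base plate 50 mm wide (y), 8 mm thick, from -94 to +120 mm along x; x is the light path, origin on the bench under the middle of the gap. Lamp head at -x: 36 mm wide, from -93 to -65 mm, top 62 mm above the bench. Detector housing at +x: 46 mm wide, from +65 to +116 mm, top 83 mm. The gap between the lenses is 130 mm long, open above and to both sides.
- beam_mid (a point): Middle of the light path, half-way between the two lens centres, 50 mm above the bench (42 mm above the base plate). Its x axis is the light path, z is up.
- holder: White plastic holder, fixed, 58 (x) x 44 (y) x 25 mm, origin at the centre of its underside, with one rectangular nest 38 (x) x 20 (y) mm, 13 mm deep (floor 12 mm above the bench), in its middle. The cell stands in it, its long side along x. (Mind the shelf rack left of the robot: its near end has a corner at about x 0.17, y 0.17, with beams 0.25 to 0.34 m and 0.60 to 0.70 m above the bench.)
- cell_center (a point): Centre of the loose cell, half-way up. The cell: 36 mm long (x, the way of the light), 18 mm wide (y), 58 mm high, about 55 g. The broad faces +y and -y (50 mm high, 18 mm apart) are frosted: grip here. The narrow ends +x and -x are the clear windows. Top 8 mm: grey stopper, 15.5 mm wide. It stands in a nest, centre 41 mm above the bench, its lowest 13 mm hidden.
- window_a: The cell's clear window on its -x end, 11.5 mm wide, 46 mm high; origin at its centre (17 mm from the cell's axis). Not to be touched by the fingers.
- window_b: The cell's clear window on its +x end, as window_a.
- cell: The same cell; origin at the centre of its underside, axes as given at its centre.
- blank_center (a point): Centre of the dark blank, which stands loose on the bench: a solid dark steel block 36 x 18 x 30 mm with a round knob of 14 mm diameter on top, 42 mm high in all; the point lies 21 mm above its underside. To be left alone.
- cup_center (a point): Centre, half-way up (30 mm above its underside), of the loose cup that stands on the base plate in the gap, blocking the light: 60 mm high, about 80 g, body 48 mm in diameter, yellow screw lid 54 mm in diameter over the top 12 mm; the lid is the widest part and can be gripped from above.
- cup: The same cup; origin at the centre of its underside.
- timer: Small white timer on the bench, 62 x 62 x 19 mm, origin at the centre of its underside; leave it alone. Fixed things near: flask (x 0.44, y 0.28), beaker (0.32, 0.32), vortex mixer (0.51, 0.11), glass rod (0.62, 0.01), tongs (0.41, -0.05), marker (0.74, -0.06). Free bench, 30 mm all round: x 0.457, y -0.282 if the photometer stands beyond x 0.525; always: the point 90 mm beyond the holder in x, at y -0.265.

How it is judged:
By the outcome, as a careful person would: the job done as asked, in the order asked, and still so for the second after the job is handed in, while the arm keeps its last pose, push and grip.
It also fails if it takes over 45 s, if anything falls off the work surface, if the arm or the gripper's body presses on something with over 40 N, if the wrist force passes 120 N, or if a joint passes its speed limit or range.

## Robot

A 6-joint arm with a two-finger parallel gripper is mounted at the origin on a cart in front of the work surface, level with it; the furniture and walls round the work are solid. World frame = base frame: x ahead of the robot, y to its left, z up, the work surface at z = 0. Lengths are in m, angles in rad, forces in N, time in s.
With the tool pointing down it reaches from about 0.35 to 0.85 m from the base axis. Payload 8.1 kg.
Tool frame: the origin (TCP) lies at the very end of the fingers, on their centre line; the grasp point (between the pads) lies 19 mm behind it; z points along the fingers, y is the direction in which the jaws open and shut (so a half turn about z gives the same grasp; the last joint's range is limited). The gripper opens to 93 mm and grips with 3 to 60 N. Pads are 15 mm wide; open, the fingers measure 128 mm over their backs; the gripper's body (75 mm by 188 mm) begins 65 mm behind the grasp point.
Start: joints at [-0.085, 0.13, 1.488, -0, 1.523, -0.085], TCP at [0.6, 0, 0.183] pointing down, gripper open.
Joint ranges: [-2.96, 2.96], [-0.89, 2.26], [0.02, 2.5], [-1.34, 4.48], [0, 2.73], [-2.66, 2.66]. Speed limits (rad/s): [2.39, 2.39, 2.79, 3.14, 3.14, 3.14].

## Interface

Orientations are given as a rotation vector (axis times angle).
In Python, from plant import robot gives the robot as it stands.
- The arm moves only by the shell command python3 -m inch 'ROWS' [FORCE]. ROWS is JSON, a list that holds one entry, the list of rows, each a list of 7 numbers: the shift along the tool's x, y, z in cm, then the turn, a rotation vector about the tool's x, y, z in degrees, then the gripper command: -1 is fully open, 1 is shut, values between are in proportion. A call has 1 to 5 rows; each row shifts and turns the commanded pose from where the row before left it, along the tool's axes as they then stand; what a row does not reach is not made up. A row lasts 1/10 s, in which the tool goes at most 50 mm and 8.59 degrees, less where a joint would pass 70% of its speed; a pose out of reach is approached as far as the arm can. A call with a gripper value outside its range is refused whole. The fingers move at their own pace and stop on an object; FORCE is the grip in N (left out, the last holds). Time passes only in rows, so rows that do not move let the fingers close. It gives the time, the measured TCP pose, the force and the opening at its end, in the units of the state.
- robot.read_state(): the state, without advancing time (a new reading comes with each control period).
- robot.read_camera(name): name is "scene" or "side" or "wrist"; returns a dict with "image" (384x512x3 uint8, blue, green, red), "K" (3x3 intrinsics, pixels), "R" (3x3) and "t" (3): a world point X has camera coordinates R X + t; the wrist camera has in their place "tool_from_camera" (4x4, takes a point from camera to tool coordinates, whose origin is the TCP and whose axes are the flange's). Camera axes: x right, y down, z forward; pixel columns grow to the right and rows downward; lengths in m; the calibration is good to about 2 mm. The wrist camera is an equidistant fisheye: a pixel r from the principal point sees the ray r / f radians off the axis. A picture is of the moment at which its call begins: read the wrist's pose just before it. There is no depth.
- robot.close_job(): hands the job in, once; it reports no verdict.
The state is a dict: "t": time; "q": joint angles; "dq": joint speeds; "joint_torque": joint torques, N m; "tool_pos": TCP position; "orientation": TCP orientation; "force": force on the tool from outside, world axes, zero at the start; "wrist_torque": the same for the moment, N m; "opening": finger opening in m.
Only numpy, scipy, OpenCV 4.12 (cv2) and the standard library are available. Lean on these libraries where they do the work, as an engineer would, in place of code of your own. Each camera call takes 0.05 s, during which the arm holds its last target. There are 200 camera calls.

## Working session

There is one attempt and no reset: what is moved stays moved. The work goes in short steps, Python scripts to look and compute and a shell command to move; the robot and the scene stay as the last step left them, time stands still between calls to the robot, and variables do not carry over. Pictures are saved under pics/ and viewed, about 8 in all and at most 12, crops included, and the job is handed in when it is done.

```bash
mkdir -p pics; ls; python3 - <<'E'
from plant import robot
import cv2,numpy as np
s=robot.read_state();print(s)
for n in("scene","side","wrist"):
    c=robot.read_camera(n);cv2.imwrite(f"pics/{n}0.png",c["image"])
    print(n,{k:np.round(v,4).tolist() for k,v in c.items() if k!="image"})
a=cv2.imread("pics/scene0.png")
cv2.imwrite("pics/scene0b.png",cv2.resize(a,(800,600),interpolation=cv2.INTER_CUBIC))
E
```

```text
pics
{'t': 0.0, 'q': array([-8.54051526e-02,  1.31165699e-01,  1.48925799e+00, -7.66187318e-06,
        1.52301654e+00, -8.54000243e-02]), 'dq': array([-2.44026060e-05, -1.05644532e-03, -2.34401974e-04, -5.95925679e-04,
       -1.58743675e-05,  2.16957314e-05]), 'joint_torque': array([-1.61290725e-03, -5.59853125e+01, -4.91755986e+01,  7.67333270e-02,
        3.59135563e-02, -2.97389461e-04]), 'tool_pos': array([5.99365222e-01, 7.04250712e-05, 1.82196507e-01]), 'orientation': array([-2.22045062e+00, -2.22044006e+00,  1.87796925e-03]), 'force': array([-0.55662087,  1.19066815,  0.00826652]), 'wrist_torque': array([-0.0176858 ,  0.01471165,  0.03612752]), 'opening': 0.09295218298384293}
scene {'K': [[381.1077, 0.0, 254.8211], [0.0, 381.1077, 191.3997], [0.0, 0.0, 1.0]], 'R': [[0.7007, -0.7132, 0.0202], [-0.3159, -0.3354, -0.8875], [0.6398, 0.6155, -0.4603]], 't': [-0.5911, 0.1777, 0.5715]}
side {'K': [[448.5176, 0.0, 258.1598], [0.0, 448.5176, 188.586], [0.0, 0.0, 1.0]], 'R': [[-0.8623, -0.5063, 0.0077], [-0.2515, 0.4151, -0.8743], [0.4395, -0.7559, -0.4853]], 't': [0.4576, 0.2981, 0.419]}
wrist {'K': [[297.3186, 0.0, 261.4822], [0.0, 297.3186, 191.8188], [0.0, 0.0, 1.0]], 'tool_from_camera': [[0.0004, -0.9686, -0.2487, 0.0683], [1.0, 0.0005, -0.0005, 0.0004], [0.0006, -0.2487, 0.9686, -0.2011], [0.0, 0.0, 0.0, 1.0]]}
```

View pics/scene0b.png

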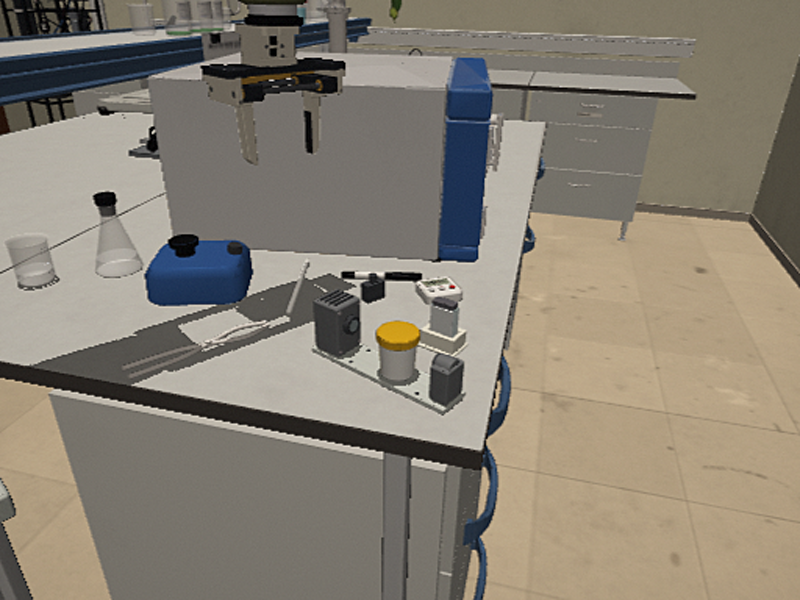

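View pics/wrist0.png

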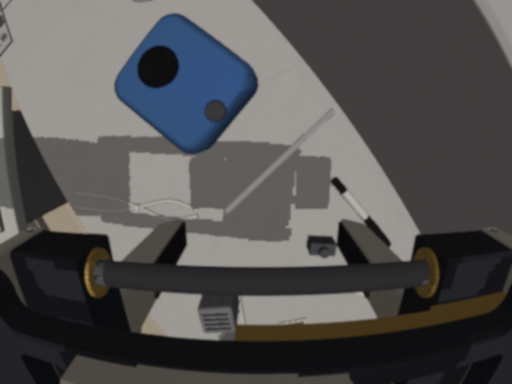

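Scene view (800x600 px): detector (338,322), cup lid (398,333), lamp (447,378), holder with cell (443,330), blank (373,290) and timer (438,290). The wrist view shows mainly the mixer, the rod, the marker and the blank (322,246). Next, the side view.

```bash
cat > h.py <<'E'
import numpy as np,cv2
from plant import robot
from scipy.spatial.transform import Rotation as Ro
def ray(cam,u,v):
    K=cam["K"];d=np.array([(u-K[0,2])/K[0,0],(v-K[1,2])/K[1,1],1.]);R=np.array(cam["R"]);t=np.array(cam["t"])
    return -R.T@t, R.T@d
def atz(cam,u,v,z):
    o,d=ray(cam,u,v);return o+d*(z-o[2])/d[2]
def wrist(name):
    s=robot.read_state();c=robot.read_camera("wrist");cv2.imwrite(name,c["image"])
    return s,c
def wray(s,c,u,v):
    K=c["K"];a=np.array([u-K[0,2],v-K[1,2]]);r=np.hypot(*a);th=r/K[0,0]
    d=np.r_[np.sin(th)*a/max(r,1e-9),np.cos(th)];T=np.array(c["tool_from_camera"])
    R=Ro.from_rotvec(s["orientation"]).as_matrix()
    return s["tool_pos"]+R@T[:3,3], R@T[:3,:3]@d
def watz(s,c,u,v,z):
    o,d=wray(s,c,u,v);return o+d*(z-o[2])/d[2]
def crop(img,x0,y0,x1,y1,k,name):
    cv2.imwrite(name,cv2.resize(img[y0:y1,x0:x1],None,fx=k,fy=k,interpolation=cv2.INTER_CUBIC))
E
python3 - <<'E'
from h import *
a=cv2.imread("pics/scene0.png");b=cv2.imread("pics/side0.png")
A=cv2.resize(a[165:275,190:310],None,fx=5,fy=5,interpolation=cv2.INTER_CUBIC)
cv2.imwrite("pics/sc1.png",A)
cv2.imwrite("pics/sd1.png",cv2.resize(b,(800,600)))
E
```

```text
(no output)
```

View pics/sc1.png

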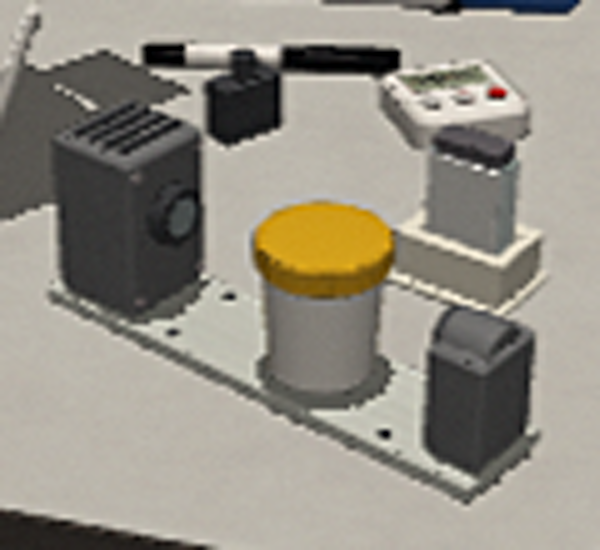

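View pics/sd1.png

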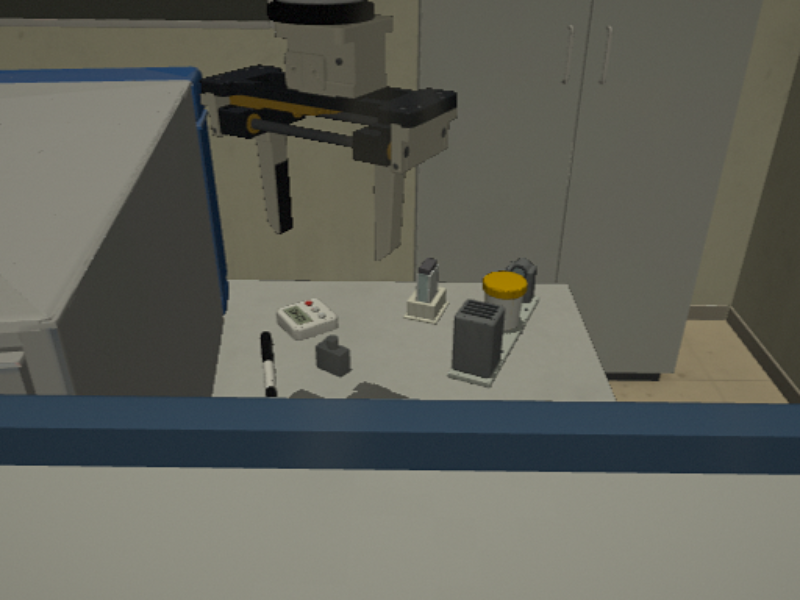

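Scene crop (5x, offset 190,165): plate corners are (468,490), (537,436) and (52,285); lid top centre (323,232), stopper top centre (474,138). Side view: lid (504,280), stopper (428,262).

```bash
python3 - <<'E'
from h import *
sc=robot.read_camera("scene");sd=robot.read_camera("side")
P=lambda n,u,v,z:print("sc",n,np.round(atz(sc,190+u/5,165+v/5,z),4))
Q=lambda n,u,v,z:print("sd",n,np.round(atz(sd,u/1.5625,v/1.5625,z),4))
P("plate near",468,490,.008);P("plate right",537,436,.008);P("plate left",52,285,.008)
P("lid",323,232,.068);P("stopper",474,138,.070)
P("hold near",490,267,.025);P("hold right",545,235,.025);P("hold left",393,235,.025)
P("timer",455,90,.019);P("blank knob",243,58,.042)
Q("lid",504,280,.068);Q("stopper",428,262,.07);Q("knob",332,341,.042)
Q("plate near",490,380,.008);Q("plate left",450,373,.008)
Q("timer",306,314,.019)
E
```

```text
sc plate near [ 0.5347 -0.3752  0.008 ]
sc plate right [ 0.5776 -0.3721  0.008 ]
sc plate left [ 0.5134 -0.1651  0.008 ]
sc lid [ 0.5528 -0.2832  0.068 ]
sc stopper [ 0.65   -0.2749  0.07  ]
sc hold near [ 0.6351 -0.2996  0.025 ]
sc hold right [ 0.6719 -0.2989  0.025 ]
sc hold left [ 0.6252 -0.2546  0.025 ]
sc timer [ 0.759  -0.1733  0.019 ]
sc blank knob [ 0.6744 -0.1104  0.042 ]
sd lid [ 0.5557 -0.2806  0.068 ]
sd stopper [ 0.6553 -0.2722  0.07  ]
sd knob [ 0.6783 -0.0961  0.042 ]
sd plate near [ 0.5169 -0.1634  0.008 ]
sd plate left [ 0.5603 -0.1525  0.008 ]
sd timer [ 0.763  -0.1582  0.019 ]
```

```bash
python3 -m inch '[[[-5,0,0,0,0,0,-1],[-5,0,0,0,0,0,-1],[-5,0,0,0,0,0,-1],[-5,0,0,0,0,0,-1],[-5,0,0,0,0,0,-1]]]'; python3 -m inch '[[[-4.5,0,0,0,0,0,-1],[-4.5,0,0,0,0,0,-1],[-3,0,0,0,0,0,-1],[0,0,0,0,0,0,-1]]]'; python3 - <<'E'
from h import *
import pickle
s,c=wrist("pics/w1.png");pickle.dump((s,c),open("w1.pkl","wb"))
print(s["tool_pos"],s["orientation"])
crop(c["image"],80,60,460,345,2.1,"pics/w1c.png")
E
```

```text
t: 0.75
tool_pos: [0.5997, -0.2519, 0.1832]
orientation: [2.221, 2.222, 0.0]
force: [1.6, 0.3, -0.1]
opening: 0.0935
t: 1.15
tool_pos: [0.5985, -0.3744, 0.1822]
orientation: [-2.226, -2.216, 0.002]
force: [0.5, -0.6, 0.2]
opening: 0.093
[ 0.5984641  -0.37435072  0.18216158] [-2.22617789e+00 -2.21610512e+00  1.96228723e-03]
```

View pics/w1c.png

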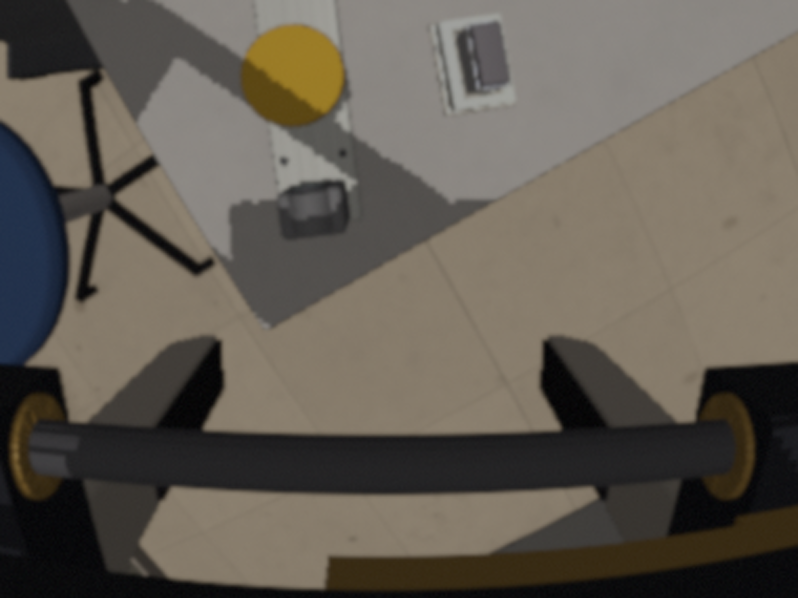

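Crop (offset 80,60, 2.1x): lid (293,75), stopper (487,57), holder right of it, lamp at (313,210). I'll crop the same picture closer to read the edges.

```bash
python3 - <<'E'
from h import *
a=cv2.imread("pics/w1.png")
crop(a,170,0,350,170,3.5*1.0,"pics/w1d.png") 
E
```

```text
(no output)
```

View pics/w1d.png

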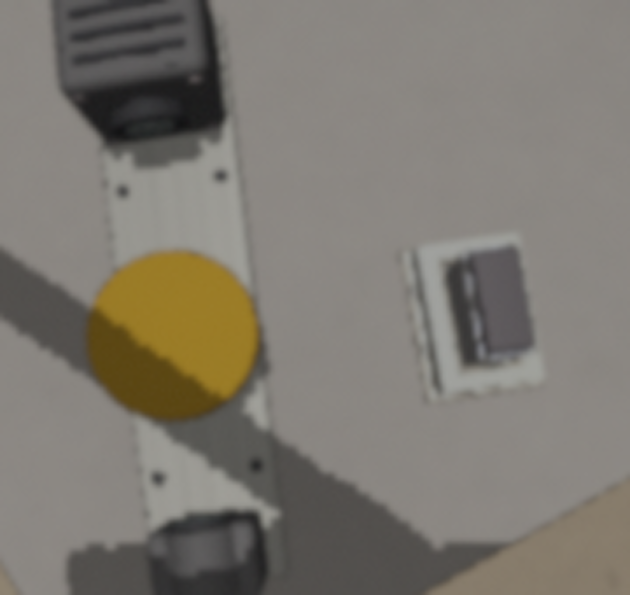

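```bash
python3 - <<'E'
from h import *
import pickle
s,c=pickle.load(open("w1.pkl","rb"))
P=lambda n,u,v,z:(lambda x:(print(n,np.round(x,4)),x)[1])(watz(s,c,170+u/3.5,v/3.5,z))
h=[P("hole",u,v,.008) for u,v in((122,191),(220,176),(158,479),(256,465))]
m=np.mean(h,0);d=(h[0]+h[1]-h[2]-h[3]);print("mid",m,"yaw",np.degrees(np.arctan2(d[1],d[0])))
P("lid",174,335,.068)
st=[P("st",u,v,.070) for u,v in((472,256),(517,246),(532,345),(484,357))]
d=st[0]+st[1]-st[2]-st[3];print("cell",np.mean(st,0),"yaw",np.degrees(np.arctan2(d[1],d[0])))
ho=[P("ho",u,v,.025) for u,v in((418,247),(521,233),(545,380),(435,400))]
d=ho[0]+ho[1]-ho[2]-ho[3];print("holder",np.mean(ho,0),"yaw",np.degrees(np.arctan2(d[1],d[0])))
P("pl",104,150,.008);P("pl",145,490,.008);P("pr",237,120,.008);P("pr",275,500,.008)
P("lampL",150,545,.062);P("lampR",265,545,.062);P("detlens",150,118,.05)
P("detL",60,90,.083),P("detR",213,70,.083)
E
```

```text
hole [ 0.5278 -0.2236  0.008 ]
hole [ 0.5634 -0.2197  0.008 ]
hole [ 0.5399 -0.3303  0.008 ]
hole [ 0.5756 -0.3259  0.008 ]
mid [ 0.55167335 -0.27489027  0.008     ] yaw 96.55166755387876
lid [ 0.5551 -0.2826  0.068 ]
st [ 0.6444 -0.2588  0.07  ]
st [ 0.6581 -0.2551  0.07  ]
st [ 0.6626 -0.2855  0.07  ]
st [ 0.648  -0.2896  0.07  ]
cell [ 0.65325764 -0.27227622  0.07      ] yaw 97.57717741614798
ho [ 0.6323 -0.2494  0.025 ]
ho [ 0.668  -0.2431  0.025 ]
ho [ 0.6764 -0.2946  0.025 ]
ho [ 0.638  -0.3026  0.025 ]
holder [ 0.65367025 -0.27242361  0.025     ] yaw 97.72978477381322
pl [ 0.5209 -0.2074  0.008 ]
pl [ 0.535  -0.3342  0.008 ]
pr [ 0.5694 -0.1983  0.008 ]
pr [ 0.5824 -0.3387  0.008 ]
lampL [ 0.5454 -0.3475  0.062 ]
lampR [ 0.5815 -0.348   0.062 ]
detlens [ 0.5447 -0.2083  0.05  ]
detL [ 0.523  -0.2068  0.083 ]
detR [ 0.5684 -0.2037  0.083 ]
```

```bash
python3 -m inch '[[[4,-2,0,0,0,0,-1],[4,-2,0,0,0,0,-1],[1.2,-0.3,0,0,0,0,-1],[0,0,3,0,0,-6.5,-1],[0,0,0,0,0,0,-1]]]'; python3 -m inch '[[[0,0,4,0,0,0,-1],[0,0,4,0,0,0,-1],[0,0,2,0,0,0,-1],[0,0,0.6,0,0,0,-1],[0,0,0,0,0,0,-1]]]'
```

```text
t: 1.7
tool_pos: [0.5554, -0.2754, 0.1499]
orientation: [-2.084, -2.344, 0.001]
force: [-0.2, 0.3, -0.9]
opening: 0.0929
t: 2.2
tool_pos: [0.557, -0.2778, 0.0472]
orientation: [-2.093, -2.341, 0.0]
force: [0.4, -0.1, 0.1]
opening: 0.0931
```

```bash
python3 -m inch '[[[-0.5,-0.1,0,0,0,0,-1],[0,0,0,0,0,0,1],[0,0,0,0,0,0,1],[0,0,0,0,0,0,1],[0,0,0,0,0,0,1]]]' 20;  python3 -m inch '[[[0,0,0,0,0,0,1],[0,0,0,0,0,0,1],[0,0,0,0,0,0,1]]]' 20
```

```text
t: 2.7
tool_pos: [0.5568, -0.2832, 0.0477]
orientation: [2.092, 2.343, 0.0]
force: [0.2, -0.0, -0.3]
opening: 0.0657
t: 3.0
tool_pos: [0.5565, -0.283, 0.0471]
orientation: [-2.092, -2.344, 0.0]
force: [-0.7, -0.7, -0.2]
opening: 0.041
```

```bash
python3 - <<'E'
from h import *
print(robot.read_state()["opening"])
c=robot.read_camera("scene");d=robot.read_camera("side")
A=cv2.resize(c["image"][120:270,190:310],(400,500),interpolation=cv2.INTER_CUBIC)
B=cv2.resize(d["image"][100:250,250:370],(400,500),interpolation=cv2.INTER_CUBIC)
cv2.imwrite("pics/g1.png",np.hstack([A,B]))
print(robot.read_state()["opening"])
E
```

```text
0.04100910622121374
0.0336830161061705
```

View pics/g1.png

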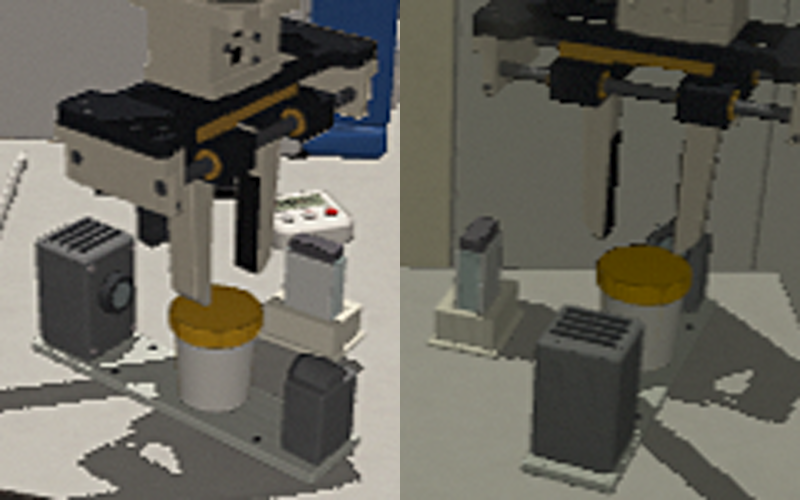

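Both fingers are in front of or above the lid, so nothing is gripped. I'll triangulate the fingertips: scene (197,300) and (252,270), side (603,235) and (688,255?).

```bash
python3 - <<'E'
from h import *
sc=robot.read_camera("scene");sd=robot.read_camera("side");k=400/120
def tri(a,b):
    o1,d1=ray(sc,190+a[0]/k,120+a[1]/k);o2,d2=ray(sd,250+(b[0]-400)/k,100+b[1]/k)
    A=np.c_[d1,-d2];t=np.linalg.lstsq(A,o2-o1,rcond=None)[0];p,q=o1+t[0]*d1,o2+t[1]*d2
    print((p+q)/2,np.linalg.norm(p-q))
tri((252,270),(603,235));tri((197,300),(603,235));tri((197,300),(688,255))
tri((252,270),(688,255))
s=robot.read_state();print(s["tool_pos"],s["q"],s["force"],s["opening"])
# where the TCP would project
R=Ro.from_rotvec(s["orientation"]).as_matrix()
for z in(.047,.07,.09):
  X=np.array([*s["tool_pos"][:2],z])
  for n,c in(("sc",sc),("sd",sd)):
    p=c["K"]@(np.array(c["R"])@X+c["t"]);p=p[:2]/p[2]
    print(z,n,(p-([190,120] if n=="sc" else [250,100]))*k+([0,0] if n=="sc" else [400,0]))
E
```

```text
[ 0.58205068 -0.28332817  0.0787898 ] 0.0012205670996840478
[ 0.56531866 -0.26822179  0.07446854] 0.031037662810094933
[ 0.5327323  -0.28686908  0.07889836] 0.00376493338260238
[ 0.54745637 -0.30153466  0.08370207] 0.035109996348488846
[ 0.55658609 -0.28302077  0.04721993] [-5.52521167e-01  2.94492444e-01  1.55455038e+00  1.86368184e-05
  1.29260086e+00 -6.66048840e-01] [ 0.47907992 -0.38283552 -0.15741481] 0.025538875267517303
0.047 sc [219.00521437 333.70229926]
0.047 sd [639.34738576 294.40290208]
0.07 sc [219.86617183 299.14980911]
0.07 sd [642.46814379 258.75133531]
0.09 sc [220.63564267 268.26891763]
0.09 sd [645.24975414 226.97419451]
```

```bash
python3 - <<'E'
from h import *
sc=robot.read_camera("scene");sd=robot.read_camera("side")
def tri(a,b):
    o1,d1=ray(sc,*np.array(a)/1.5625);o2,d2=ray(sd,*np.array(b)/1.5625)
    A=np.c_[d1,-d2];t=np.linalg.lstsq(A,o2-o1,rcond=None)[0];p,q=o1+t[0]*d1,o2+t[1]*d2
    print((p+q)/2,np.linalg.norm(p-q))
# start pose TCP [.5994,0,.1822], jaws along x: near finger (scene left) x=.55, far x=.65
tri((250,163),(388,257));tri((313,152),(284,232))
E
python3 - <<'E'
import numpy as np
# lid diameter check in wrist pic w1 from 3.5x crop: width 172 px, centre (174,335)
import sys; sys.path.insert(0,'.')
from h import *; import pickle
s,c=pickle.load(open("w1.pkl","rb"))
for z in(.068,.036):
  a=watz(s,c,170+88/3.5,335/3.5,z);b=watz(s,c,170+260/3.5,335/3.5,z);print(z,np.linalg.norm(a-b))
E
```

```text
[5.46313011e-01 2.59886012e-04 2.17479000e-01] 0.0007704395343829357
[ 0.65333346 -0.00194137  0.2148488 ] 0.002079934913716483
0.068 0.05248818446092037
0.036 0.05781734831578308
```

The triangulated fingertips sit about 33 mm above the reported TCP, both here (0.079 against 0.047) and in the start pictures (0.216 against 0.182). I'll use that offset: reopen, then lower a further 3 cm. That is safe whichever value is right.

```bash
python3 -m inch '[[[0,0,0,0,0,0,-1],[0,0,0,0,0,0,-1],[0,0,0,0,0,0,-1],[0,0,0,0,0,0,-1],[0,0,0,0,0,0,-1]]]'; python3 -m inch '[[[0,0,0,0,0,0,-1],[0,0,0,0,0,0,-1],[0,0,0,0,0,0,-1]]]'; python3 -m inch '[[[0,0,1,0,0,0,-1],[0,0,1,0,0,0,-1],[0,0,1,0,0,0,-1],[0,0,0,0,0,0,-1]]]'
```

```text
t: 3.8
tool_pos: [0.5566, -0.2831, 0.0473]
orientation: [2.092, 2.344, 0.0]
force: [-0.5, -0.6, -1.0]
opening: 0.0526
t: 4.1
tool_pos: [0.5566, -0.2831, 0.0472]
orientation: [2.092, 2.344, 0.0]
force: [0.4, 0.3, -0.7]
opening: 0.0771
t: 4.5
tool_pos: [0.5548, -0.282, 0.0143]
orientation: [-2.089, -2.341, 0.001]
force: [-1.5, -0.0, -0.2]
opening: 0.0927
```

```bash
python3 -m inch '[[[0,0,0,0,0,0,1],[0,0,0,0,0,0,1],[0,0,0,0,0,0,1],[0,0,0,0,0,0,1],[0,0,0,0,0,0,1]]]' 20;  python3 -m inch '[[[0,0,0,0,0,0,1],[0,0,0,0,0,0,1]]]' 20
```

```text
t: 5.0
tool_pos: [0.5567, -0.2832, 0.0176]
orientation: [2.092, 2.343, -0.0]
force: [-1.5, 0.1, 1.0]
opening: 0.0575
t: 5.2
tool_pos: [0.5566, -0.2832, 0.0175]
orientation: [2.092, 2.344, -0.0]
force: [-1.0, -0.7, 3.0]
opening: 0.0536
```

Gripped, opening 53.6 mm (lid 54). Lift and carry to (0.457, -0.282).

```bash
python3 -m inch '[[[0,0,-1.5,0,0,0,1],[0,0,-1.5,0,0,0,1],[0,0,-1,0,0,0,1],[0,0,0,0,0,0,1]]]';  python3 -m inch '[[[0,-2,0,0,0,0,1],[0.4,-3,0,0,0,0,1],[0.4,-3,0,0,0,0,1],[0.4,-1.85,0,0,0,0,1],[0,0,0,0,0,0,1]]]';python3 -m inch '[[[0,0,1.5,0,0,0,1],[0,0,1.5,0,0,0,1],[0,0,0.9,0,0,0,1],[0,0,0.5,0,0,0,1],[0,0,0,0,0,0,1]]]'
```

```text
t: 5.6
tool_pos: [0.5585, -0.2842, 0.0607]
orientation: [2.089, 2.34, 0.001]
force: [-0.0, -0.2, -0.3]
opening: 0.0534
t: 6.1
tool_pos: [0.4552, -0.2819, 0.0568]
orientation: [-2.092, -2.341, 0.001]
force: [0.4, -0.4, -0.9]
opening: 0.053
t: 6.6
tool_pos: [0.4567, -0.2815, 0.0115]
orientation: [-2.09, -2.342, 0.0]
force: [0.3, 0.5, -1.6]
opening: 0.0535
```

```bash
python3 -m inch '[[[0,0,0.15,0,0,0,1],[0,0,0,0,0,0,1],[0,0,0,0,0,0,1]]]'
```

```text
t: 6.9
tool_pos: [0.4578, -0.2826, 0.0123]
orientation: [2.091, 2.343, 0.0]
force: [0.4, 0.5, -0.5]
opening: 0.0535
```

```bash
python3 -m inch '[[[0,0,0.15,0,0,0,1],[0,0,0,0,0,0,1],[0,0,0,0,0,0,1]]]';python3 -m inch '[[[0,0,0.1,0,0,0,1],[0,0,0,0,0,0,1],[0,0,0,0,0,0,1]]]'
```

```text
t: 7.2
tool_pos: [0.4574, -0.2823, 0.0103]
orientation: [2.092, 2.344, -0.0]
force: [1.0, 0.2, -1.1]
opening: 0.0533
t: 7.5
tool_pos: [0.4575, -0.2825, 0.0095]
orientation: [2.092, 2.343, -0.0]
force: [-1.6, 0.9, 1.3]
opening: 0.0537
```

```bash
python3 -m inch '[[[0,0,0,0,0,0,-1],[0,0,0,0,0,0,-1],[0,0,0,0,0,0,-1],[0,0,0,0,0,0,-1],[0,0,0,0,0,0,-1]]]';python3 -m inch '[[[0,0,-1,0,0,0,-1],[0,0,-3,0,0,0,-1],[0,0,-4,0,0,0,-1],[0,0,-3,0,0,0,-1],[0,0,0,0,0,0,-1]]]';python3 -m inch '[[[-2,3.5,0,0,0,0,-1],[-2.5,3.5,0,0,0,0,-1],[-2.5,3.5,0,0,0,0,-1],[-2.5,3,0,0,0,0,-1],[0,0,0,0,0,0,-1]]]'
python3 -m inch '[[[0,0,0,0,0,0,-1],[0,0,0,0,0,0,-1]]]'
python3 - <<'E'
from h import *
import pickle
s,c=wrist("pics/w2.png");pickle.dump((s,c),open("w2.pkl","wb"))
print(s["tool_pos"],s["orientation"])
k=3;crop(c["image"],150,0,400,200,k,"pics/w2c.png")
d=robot.read_camera("scene");cv2.imwrite("pics/sc2.png",d["image"])
E
```

```text
t: 8.0
tool_pos: [0.4573, -0.2822, 0.0092]
orientation: [-2.092, -2.344, -0.0]
force: [0.0, -0.3, 0.4]
opening: 0.0886
t: 8.5
tool_pos: [0.4605, -0.2846, 0.1259]
orientation: [2.085, 2.337, 0.001]
force: [0.7, -0.3, 0.2]
opening: 0.0931
t: 9.0
tool_pos: [0.6037, -0.3625, 0.1151]
orientation: [-2.09, -2.341, 0.001]
force: [-0.1, 0.3, -1.9]
opening: 0.0931
t: 9.2
tool_pos: [0.6015, -0.3609, 0.1192]
orientation: [-2.091, -2.343, 0.0]
force: [-0.0, -0.8, 0.1]
opening: 0.0932
[ 0.60151298 -0.36088857  0.11918316] [-2.09141486e+00 -2.34329479e+00  1.29438150e-04]
```

View pics/w2c.png

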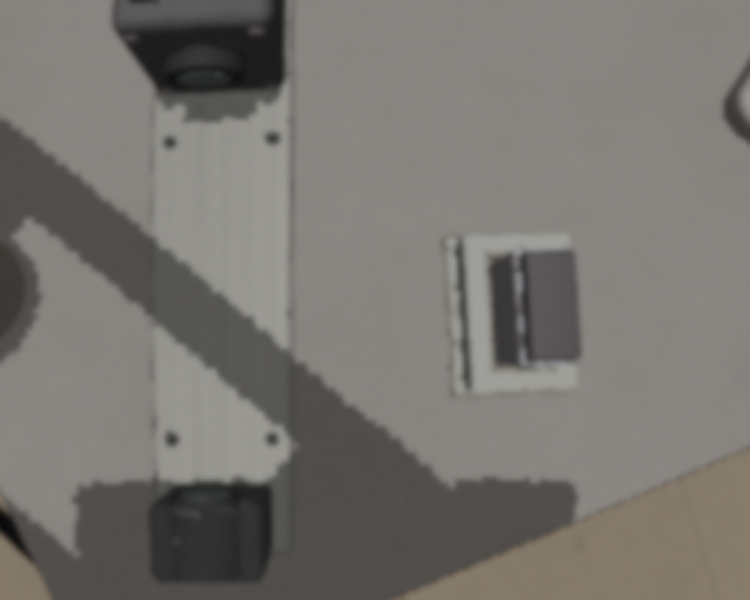

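```bash
python3 - <<'E'
from h import *
import pickle
s,c=pickle.load(open("w2.pkl","rb"))
R=Ro.from_rotvec(s["orientation"]).as_matrix();tx=R[:,0];print("tool x yaw",np.degrees(np.arctan2(tx[1],tx[0])))
P=lambda u,v,z:watz(s,c,150+u/3,v/3,z)
def quad(n,pts,z):
    h=[P(u,v,z) for u,v in pts];d=h[0]+h[1]-h[2]-h[3];e=h[1]+h[2]-h[0]-h[3];m=np.mean(h,0)
    print(n,np.round(m,4),"yaw %.1f"%np.degrees(np.arctan2(d[1],d[0])),"len",np.linalg.norm(d)/2,np.linalg.norm(e)/2,"tool cm",np.round(100*R.T@(m-s["tool_pos"]),2))
quad("holes",((169,142),(272,138),(272,439),(172,439)),.008)
quad("stopper",((528,252),(575,249),(580,359),(530,360)),.070)
quad("holder",((467,236),(571,234),(578,388),(472,392)),.025)
quad("plateedges",((154,110),(290,100),(290,430),(154,430)),.008)
for n,u,v,z in(("det lens",203,75,.05),("det face bottom L",160,92,.008),("R",282,90,.008),("lamp lens",205,490,.05)):
    X=P(u,v,z);print(n,X,100*R.T@(X-s["tool_pos"]))
sc=dict(robot.read_camera("scene"))
E
```

```text
tool x yaw 96.50150879234478
holes [ 0.5518 -0.2747  0.008 ] yaw 96.5 len 0.106924982878545 0.03595047374792552 tool cm [ 9.12 -3.96 11.12]
stopper [ 0.6538 -0.2715  0.07  ] yaw 99.1 len 0.03130455930043598 0.01430240382066286 tool cm [8.29 6.21 4.92]
holder [ 0.6544 -0.2717  0.025 ] yaw 99.4 len 0.05232601955501927 0.03599812150041582 tool cm [8.26 6.27 9.42]
plateedges [ 0.551  -0.2665  0.008 ] yaw 96.4 len 0.11699322286590896 0.04824669540743306 tool cm [ 9.95 -3.94 11.13]
det lens [ 0.54430835 -0.21044104  0.05      ] [15.59235608 -3.97639328  6.92806676]
det face bottom L [ 0.52197258 -0.20488748  0.008     ] [16.39500454 -6.13043548 11.12963128]
R [ 0.56505173 -0.20127123  0.008     ] [16.26652136 -1.80927952 11.12721563]
lamp lens [ 0.55910544 -0.33946178  0.05      ] [ 2.60571203 -3.96709809  6.92174535]
```

The lens centres measure 129.9 mm apart (true 130), so the wrist scale is sound. beam_mid is at (0.5518, -0.2745) with yaw 96.5°; the cell is at (0.6537, -0.2717) with yaw about 98.5°. Next I go above the cell, descend part of the way and check.

```bash
python3 -m inch '[[[2.8,2,0,0,0,0,-1],[2.8,2,0,0,0,0,-1],[2.7,2.2,0,0,0,0,-1],[0,0,0,0,0,-2,-1],[0,0,0,0,0,0,-1]]]';python3 -m inch '[[[0,0,3,0,0,0,0],[0,0,2.5,0,0,0,0],[0,0,0,0,0,0,0],[0,0,0,0,0,0,0],[0,0,0,0,0,0,0]]]'
python3 -m inch '[[[0,0,0,0,0,0,0],[0,0,0,0,0,0,0]]]'
python3 - <<'E'
from h import *
s=robot.read_state();print(s["tool_pos"],s["opening"],(np.array([.6537,-.2717,0])-s["tool_pos"])@Ro.from_rotvec(s["orientation"]).as_matrix()*100)
s,c=wrist("pics/w3.png");A=cv2.resize(c["image"][150:384,150:370],(400,425))
d=robot.read_camera("scene")["image"][110:240,240:320];d=cv2.resize(d,(262,425))
cv2.imwrite("pics/w3c.png",np.hstack([A,d]))
E
```

```text
t: 9.85
tool_pos: [0.6547, -0.2707, 0.1203]
orientation: [2.047, 2.382, 0.0]
force: [-0.2, -0.4, -0.3]
opening: 0.0929
t: 10.35
tool_pos: [0.6553, -0.2729, 0.0667]
orientation: [2.05, 2.377, 0.001]
force: [-0.5, -0.2, 0.6]
opening: 0.0574
t: 10.55
tool_pos: [0.6553, -0.2724, 0.0659]
orientation: [2.049, 2.378, 0.001]
force: [-0.2, 0.6, 0.1]
opening: 0.0472
[ 0.65529195 -0.27242929  0.0659437 ] 0.04722755414465594 [ 0.10468991 -0.15956939  6.59393293]
```

View pics/w3c.png

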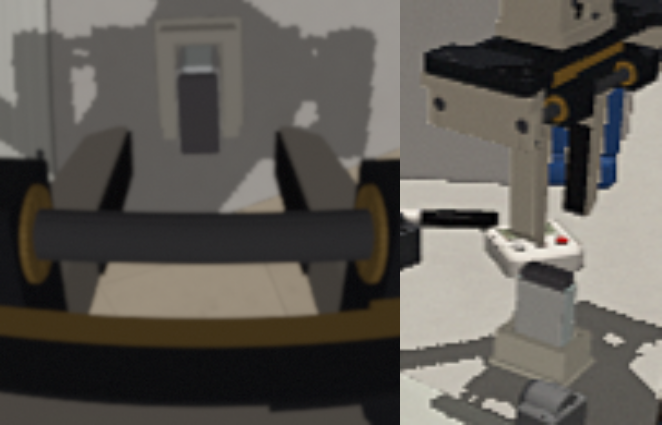

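Wrist crop: stopper at columns 179-218, rows 72-153, between the finger inner tips (131 and 277); it is aligned and slightly left. I'll put numbers on that.

```bash
python3 - <<'E'
from h import *
s=robot.read_state();c=robot.read_camera("wrist");R=Ro.from_rotvec(s["orientation"]).as_matrix()
k=234/425
st=[watz(s,c,150+u*.55,150+v*k,.070) for u,v in((180,72),(216,70),(218,152),(180,153))]
for p in st+[np.mean(st,0)]: print(np.round(p,4),np.round(100*R.T@(p-s["tool_pos"]),2))
E
```

```text
[ 0.6439 -0.2541  0.07  ] [ 1.94 -0.82 -0.49]
[ 0.6571 -0.2514  0.07  ] [ 2.02  0.52 -0.49]
[ 0.663 -0.284  0.07 ] [-1.29  0.63 -0.48]
[ 0.6484 -0.2866  0.07  ] [-1.33 -0.86 -0.48]
[ 0.6531 -0.269   0.07  ] [ 0.33 -0.13 -0.49]
```

```bash
python3 -m inch '[[[0.2,-0.15,0,0,0,0,0],[0,0,2,0,0,0,0],[0,0,2,0,0,0,0],[0,0,1.5,0,0,0,0],[0,0,0.9,0,0,0,0]]]';python3 -m inch '[[[0,0,0,0,0,0,0],[0,0,0,0,0,0,0.3],[0,0,0,0,0,0,0.3],[0,0,0,0,0,0,0.4]]]' 10
python3 - <<'E'
from h import *
s=robot.read_state();print(s["tool_pos"],s["opening"],s["force"],(np.array([.6532,-.2705,0])-s["tool_pos"])@Ro.from_rotvec(s["orientation"]).as_matrix()*100)
E
```

```text
t: 11.2
tool_pos: [0.6516, -0.2695, -0.0018]
orientation: [-2.049, -2.378, 0.001]
force: [0.6, 0.6, -1.2]
opening: 0.0465
t: 11.6
tool_pos: [0.6535, -0.2706, 0.0016]
orientation: [2.049, 2.379, 0.001]
force: [0.1, 0.3, 0.4]
opening: 0.0297
[ 0.65351169 -0.27058588  0.00157127] 0.029657910536265868 [0.11662889 0.27163912 0.41283887] [ 0.01327442 -0.02981095  0.15706446]
```

Centred; close fully.

```bash
python3 -m inch '[[[0,0,0,0,0,0,1],[0,0,0,0,0,0,1],[0,0,0,0,0,0,1],[0,0,0,0,0,0,1]]]' 15; python3 -m inch '[[[0,0,0,0,0,0,1],[0,0,0,0,0,0,1]]]' 15
```

```text
t: 12.0
tool_pos: [0.653, -0.2703, 0.0008]
orientation: [2.05, 2.379, 0.0]
force: [-0.2, -0.0, 2.5]
opening: 0.0178
t: 12.2
tool_pos: [0.653, -0.2703, 0.0008]
orientation: [2.05, 2.379, 0.0]
force: [-1.0, 0.7, 5.0]
opening: 0.0182
```

Gripped at 18 mm. Lift, turn +2° and carry over the gap.

```bash
python3 -m inch '[[[0,0,-1,0,0,0,1],[0,0,-1.5,0,0,0,1],[0,0,-1.5,0,0,0,1],[0,0,0,0,0,2,1],[0,0,0,0,0,0,1]]]';  python3 -m inch '[[[0.2,-2.5,0,0,0,0,1],[0.2,-3,0,0,0,0,1],[0.2,-3,0,0,0,0,1],[0.1,-1.6,0,0,0,0,1],[0,0,0,0,0,0,1]]]'; python3 -m inch '[[[0,0,0,0,0,0,1],[0,0,0,0,0,0,1]]]'
python3 - <<'E'
from h import *
import pickle
s,c=wrist("pics/w4.png");pickle.dump((s,c),open("w4.pkl","wb"))
print((np.array([.5518,-.2745,0])-s["tool_pos"])@Ro.from_rotvec(s["orientation"]).as_matrix()*100)
A=cv2.resize(c["image"][60:340,160:360],(430,600),interpolation=cv2.INTER_CUBIC)
d=robot.read_camera("scene")["image"][150:270,225:300];d=cv2.resize(d,(370,600),interpolation=cv2.INTER_CUBIC)
cv2.imwrite("pics/w4c.png",np.hstack([A,d]))
E
```

```text
t: 12.7
tool_pos: [0.6535, -0.2707, 0.0426]
orientation: [2.091, 2.341, 0.001]
force: [-0.1, -0.1, 0.1]
opening: 0.0177
t: 13.2
tool_pos: [0.5495, -0.2747, 0.0403]
orientation: [-2.091, -2.342, 0.001]
force: [-0.1, -1.0, -0.8]
opening: 0.0177
t: 13.4
tool_pos: [0.5525, -0.2747, 0.0407]
orientation: [2.091, 2.344, 0.001]
force: [0.2, 0.1, -1.7]
opening: 0.0175
[ 0.03077389 -0.07101615  4.06781341]
```

View pics/w4c.png

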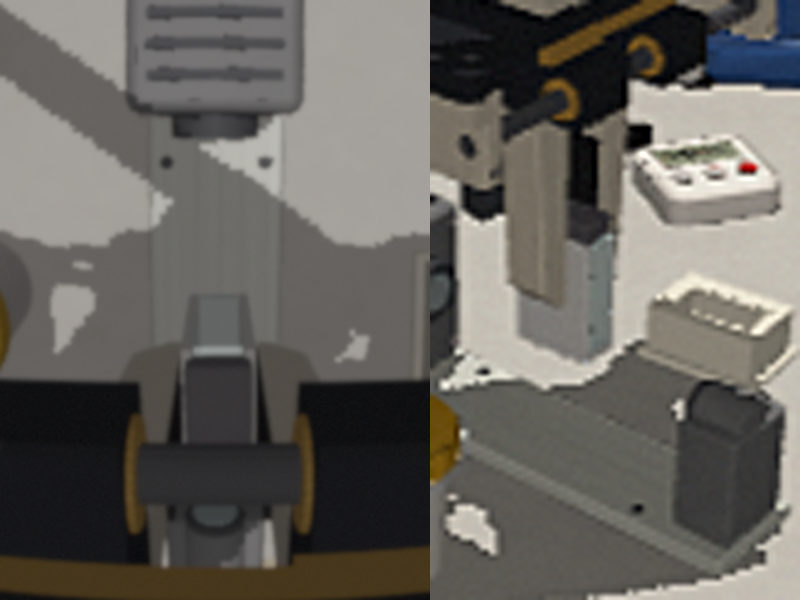

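```bash
python3 - <<'E'
from h import *
import pickle
s,c=pickle.load(open("w4.pkl","rb"));R=Ro.from_rotvec(s["orientation"]).as_matrix()
dz=s["tool_pos"][2]-.0008;print(s["tool_pos"])
for n,u,v,z in(("stopper edge",217,357,.070),("body top L",183,347,.062),("body top R",251,347,.062),("body bot L",190,295,.012),("R",247,295,.012)):
    p=watz(s,c,160+u*200/430,60+v*280/600,z+dz);print(n,np.round(100*R.T@(p-s["tool_pos"]),2))
for n,u,v,z in(("hole",167,161,.008),("hole",266,161,.008)):
    p=watz(s,c,160+u*200/430,60+v*280/600,z);print(n,np.round(p,4),np.round(100*R.T@(p-s["tool_pos"]),2))
E
```

```text
[ 0.5525061  -0.27471179  0.04067882]
stopper edge [ 1.74  0.01 -6.92]
body top L [ 1.68 -0.79 -6.12]
body top R [ 1.68  0.8  -6.12]
body bot L [ 1.55 -0.84 -1.12]
R [ 1.55  0.92 -1.12]
hole [ 0.5281 -0.223   0.008 ] [ 5.42 -1.84  3.26]
hole [ 0.564  -0.2189  0.008 ] [5.42 1.77 3.27]
```

```bash
python3 -m inch '[[[0.15,-0.06,0,0,0,0,1],[0,0,1,0,0,0,1],[0,0,1,0,0,0,1],[0,0,0.8,0,0,0,1],[0,0,0.3,0,0,0,1]]]';  python3 -m inch '[[[0,0,0,0,0,0,1],[0,0,0,0,0,0,1],[0,0,0,0,0,0,1],[0,0,0,0,0,0,1]]]'
python3 - <<'E'
from h import *
import pickle
s,c=wrist("pics/w5.png");pickle.dump((s,c),open("w5.pkl","wb"));print(s["tool_pos"])
A=cv2.resize(c["image"][60:340,160:360],(250,350))
d=robot.read_camera("scene")["image"][170:270,210:310];d=cv2.resize(d,(550,550),interpolation=cv2.INTER_CUBIC)
e=robot.read_camera("side")["image"];cv2.imwrite("pics/sd5.png",e)
B=cv2.resize(e[150:230,275:360],(250,235));A=A[35:]
L=np.vstack([cv2.resize(A,(250,315)),B]);
cv2.imwrite("pics/w5c.png",np.hstack([L,d]))
E
```

```text
t: 14.0
tool_pos: [0.5495, -0.2725, 0.007]
orientation: [-2.09, -2.342, 0.001]
force: [-0.1, -0.0, -1.0]
opening: 0.0179
t: 14.4
tool_pos: [0.5511, -0.2734, 0.0098]
orientation: [2.091, 2.343, 0.0]
force: [0.4, -0.6, -0.7]
opening: 0.0182
[ 0.55114751 -0.27344604  0.00980863]
```

View pics/w5c.png

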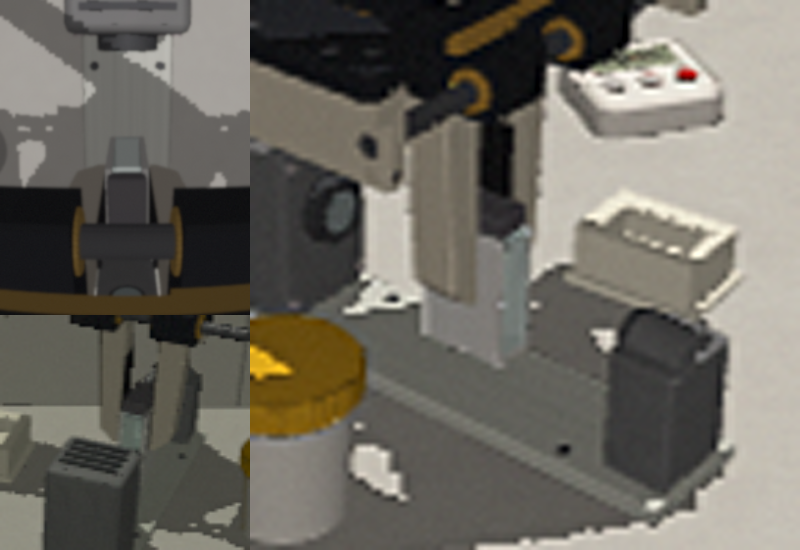

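Final view: the cell hangs upright between the lenses above the plate, gripped on its broad faces. The cup stands on the bench and the holder is empty. I'll compare the cell's corner pixels (scene (422,332), (503,365), (525,350)) with where they should project.

```bash
python3 - <<'E'
from h import *
import pickle
sc=robot.read_camera("scene")
y=np.radians(96.5);ex=np.array([np.cos(y),np.sin(y),0]);ey=np.array([-ex[1],ex[0],0]);C=np.array([.5515,-.2743,.050])
def pr(X):
    p=sc["K"]@(np.array(sc["R"])@X+sc["t"]);p=p[:2]/p[2];return np.round((p-[210,170])*5.5+[250,0],0)
for a,b in((18,9),(-18,9),(-18,-9)):
    print(a,b,"bottom",pr(C+ex*a/1e3+ey*b/1e3-[0,0,.029]),"body top",pr(C+ex*a/1e3+ey*b/1e3+[0,0,.021]))
for X in(.01,): print("px per cm: along beam",pr(C+ex*X)-pr(C),"up",pr(C+[0,0,X])-pr(C),"across",pr(C+ey*X)-pr(C))
# plate corner check, lamp end
for b in(25,-25): print("plate corner",pr(np.array([C[0],C[1],.008])+ex*-.094+ey*b/1e3))
s,c=pickle.load(open("w5.pkl","rb"));R=Ro.from_rotvec(s["orientation"]).as_matrix()
for n,u,v,z in(("hole",94,66,.008),("hole",160,66,.008),("body top edge",127,170,.071),("bot edge",126,137,.021)):
    p=watz(s,c,160+u*.8,60+(v+35)*.8,z);print(n,np.round(100*R.T@(p-s["tool_pos"]),2))
E
```

```text
18 9 bottom [417. 327.] body top [418. 205.]
-18 9 bottom [497. 363.] body top [500. 239.]
-18 -9 bottom [528. 341.] body top [532. 219.]
px per cm: along beam [-23.  -9.] up [  0. -25.] across [-18.  12.]
plate corner [649. 502.]
plate corner [731. 431.]
hole [ 5.21 -1.77  0.18]
hole [5.22 1.84 0.18]
body top edge [ 1.57  0.04 -6.12]
bot edge [ 1.56 -0.02 -1.12]
```

The cell is within about 1 mm of the lens midpoint along the path and across it, and its height is 0.050 m. Handing in.

```bash
python3 -m inch '[[[0,0,0,0,0,0,1],[0,0,0,0,0,0,1]]]'; python3 -c "
from plant import robot
print(robot.close_job())"
```

```text
t: 14.8
tool_pos: [0.5508, -0.2732, 0.0093]
orientation: [2.092, 2.344, -0.0]
force: [0.2, 0.4, -0.6]
opening: 0.0181
the job is handed in; nothing more can be done
None
```

I handed the job in at about 15 s, with the arm still holding the cell between the lenses. No verdict was reported.

**What I did:** I took the cup by its lid out of the gap and stood it upright on the bench at about (0.457, -0.282), off the base plate. I then gripped the cell by its frosted faces (15 N, opening 18 mm), lifted it out of the holder and lined it up with the light path. I did not move the blank or the timer.

**Last checks:**
- **Position:** The wrist picture puts the cell within about 1 mm of the lens midpoint, both along the path and across it. The arm readings put its centre about 50 mm above the bench, so it clears the base plate by about 13 mm. The grip was steady at the end.
- **Cup:** The last picture shows it upright and clear of the plate.

**What disagreed or went wrong:**
- **Fingertips:** They sit about 33 mm behind the reported tool point. My first attempt on the cup therefore closed on air above the lid, touching nothing, and I corrected for this offset afterwards.
- **Scene camera:** Where I expected the plate corners to appear was off by about 13–19 px in the enlarged crop (a few mm). I relied on the wrist camera and the arm readings instead.

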